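# Release the ratchet clamp and open it to the brass marker

### The job

Open the ratchet clamp for the next, longer violin neck: press the red release pad down as far as it goes, then push the sliding jaw back along its bar until its cork face is level with the brass marker. Nothing needs to be gripped or lifted: leave the neck that lies in the clamp, and the things around it, where they are.

Things in the scene. Friction and masses are not known exactly. Their poses are not given: they have to be found in the camera images.
- fixture: the clamping jig, fixed on the bench: a brown plank 120 x 620 x 18 mm with a steel bar 26 mm wide and 12 mm high along its middle (bar top 30 mm above the bench, dark ratchet teeth 4 mm high on it behind the jaw). Origin on the bench, 20 mm to the -y side of the plank's middle. Its y axis runs along the bar; +y is the direction in which the jaw opens (back), away from the dark fixed wooden jaw at the -y end; z up.
- jaw (a joint): travel of the blue sliding jaw along the bar, 0 (closed) to 0.178 m (at the end stop), growing as the jaw opens towards the jig's +y; 0 to 6 mm at the start. Once released it slides both ways with a friction of about 4 N and stays where it is left. Before that a pawl in the toothed bar stops it after at most 9 mm of play; do not force it.
- jaw_face (a point): centre line point of the flat cork clamping face of the sliding jaw, 85 mm above the bench; it moves with the jaw, its axes are the jig's. The face looks to -y, is 90 mm wide and reaches from 36 to 104 mm above the bench. Behind it (+y) stands a blue plate whose back is 24 mm behind the face, top 105 mm above the bench; farther behind lies the rocker between two low cheeks, 80 mm wide over all, reaching to 139 mm behind the face. Push on the cork face, above the neck.
- rocker (a joint): tilt of the rocker on top of the jaw (rad): 0 locked (red end high, black end low; the start), 0.30 released (red end low, at its stop; the pawl is out of the teeth). It is stiff and stays where it is left, so it must be pressed over to its stop. Pressing the red end down takes about 5 N until the stop; the pad goes down about 9 mm.
- release_pad (a point): middle of the top of the red pad, 44 mm wide and 26 mm long along the bar, on the end of the rocker next to the jaw plate; moves with the rocker. 78 mm above the bench and 53 mm behind the cork face when high, 69 mm above and 46 mm behind when pressed down.
- lock_pad (a point): middle of the top of the black pad, of the same size, on the rear end of the rocker: 69 mm above the bench when low (locked), 78 mm when high (released). Pressing it locks the jaw again; not needed here.
- marker: upright brass strip 9 x 6 mm and 50 mm tall with a brass line on the plank, fixed on the plank's far edge (+x side) beside the bar; origin in the middle of its foot, 18 mm above the bench; axes parallel to the jig's. The jaw is level with it when the cork face and the marker's middle have the same place along the bar. It stands 90 to 165 mm to the +y side of the jig's origin, so the jaw has that far to go, less 0 to 6 mm.
- neck: unvarnished maple violin neck with scroll, 230 mm long, lying loose along the bar between the jaws, its 36 mm high, 44 mm wide heel next to the sliding jaw, 6 to 20 mm from the cork face at the start; its top is 66 mm above the bench. Origin under its middle (115 mm from the heel's end). Not to be moved.
- plane: small brass block plane, 28 x 85 x 42 mm, loose on the bench on the robot's side of the jig. Origin under its middle. Bystander.
- glue: glue bottle with orange cap, 44 mm across and 110 mm tall, loose on the far side of the jig. Origin under its middle. Bystander.
- block: small brown wooden block, 30 x 60 x 30 mm, loose on the far side of the jig. Origin under its middle. Bystander.

How it is judged:
By the outcome, as a careful person would: the job done as asked, in the order asked, and still so for the second after the job is handed in, with the robot touching nothing.
It also fails if it takes over 45 s, if anything falls off the work surface, if the arm or the gripper's body presses on something with over 40 N, if the wrist force passes 120 N, or if a joint passes its speed limit or range.

### The arm

A 7-joint arm with a two-finger parallel gripper is mounted at the origin on the work surface. World frame = base frame: x ahead of the robot, y to its left, z up, the work surface at z = 0. Lengths are in m, angles in rad, forces in N, time in s.
With the tool pointing down it reaches from about 0.35 to 0.9 m from the base axis. Payload 8.1 kg.
Tool frame: the origin (TCP) lies at the very end of the fingers, on their centre line; the grasp point (between the pads) lies 19 mm behind it; z points along the fingers, y is the line along which they close (so a half turn about z gives the same grasp; the last joint's range is limited). The gripper opens to 92 mm and grips with 3 to 60 N. Pads are 19 mm wide; open, the fingers measure 130 mm over their backs; the gripper's body (75 mm by 190 mm) begins 47 mm behind the grasp point.
Start: joints at [-0.103, 0.434, 0.025, 1.573, -0.012, 1.134, -0.075], TCP at [0.625, -0, 0.227] pointing down, gripper open.
Joint ranges: [-2.62, 2.62], [-0.44, 2.09], [-1.27, 1.32], [0.08, 2.57], [-1.32, 4.46], [0.12, 2], [-2.74, 2.74]. Speed limits (rad/s): [2.22, 2.22, 3.01, 3.01, 3.14, 3.14, 3.14].

### API

Orientations are given as a rotation vector (axis times angle).
In Python, from cell import arm gives the robot as it stands.
- The arm moves only by the tool jog_arm, never from a script. Its argument "rows" is a list of rows, each a list of 3 entries, a list of its own where there are three numbers: the shift along the world's x, y, z in cm, then the turn, a rotation vector about the world's x, y, z in degrees, then the opening, from 0 (shut) to 1 (fully open). A call has 1 to 8 rows; each row is the pose to reach, as a shift and turn from the pose commanded when the call began; what a row does not reach only later rows make up. A row lasts 1/8 s, in which the tool goes at most 62.5 mm and 10.7 degrees, less where a joint would pass 70% of its speed; a pose out of reach is approached as far as the arm can. A call with a gripper value outside its range is refused whole. The fingers move at their own pace and stop on an object; "newtons" is the grip in N (left out, the last holds). Time passes only in rows, so rows that repeat a pose let the fingers close. It gives the time, the measured TCP pose, the force, the opening and the grip force at its end, in the units of the state.
- arm.observe(): the state, without advancing time (a new reading comes with each control period).
- arm.get_image(name): name is "scene" or "side" or "wrist"; returns a dict with "img" (400x640x3 uint8, red, green, blue), "depth" (400x640 float32, m along the optical axis (not along the pixel's ray), 0 where there is no reading), "fx", "fy", "cx", "cy" (pixels), "rvec" (rotation vector, rad) and "tvec" (3), from world to camera coordinates, as OpenCV has them; the wrist camera has in their place "mount" (4x4, takes a point from camera to tool coordinates, whose origin is the TCP and whose axes are the flange's). Camera axes: x right, y down, z forward; pixel columns grow to the right and rows downward; lengths in m; the calibration is good to about 2 mm. A picture is of the moment at which its call begins: read the wrist's pose just before it.
- arm.sign_off(): hands the job in; it is judged then, once.
The state is a dict: "clock": time; "joints": joint angles; "dq": joint speeds; "joint_efforts": joint torques, N m; "position": TCP position; "ee_rot": TCP orientation; "force": force on the tool from outside, world axes, zero at the start; "ft_torque": the same for the moment, N m; "width": opening from 0.0 (shut) to 1.0 (fully open); "gripper_force": force on a finger pad.
Only numpy, scipy, OpenCV 4.12 (cv2) and the standard library are available. Lean on these libraries where they do the work, as an engineer would, in place of code of your own. Each camera call takes 0.05 s, during which the arm holds its last target. There are 200 camera calls.

## Working session

There is one attempt and no reset: what is moved stays moved. The work goes in short steps, Python scripts to look and compute and a tool call to move; the robot and the scene stay as the last step left them, time stands still between calls to the robot, and variables do not carry over. Pictures are saved under pics/ and viewed, at most 10 in all, crops included, and the job is handed in when it is done.

Besides the shell and the picture viewer there is one more tool, called after "Request:" as a command line: name --argument value ..., lists and objects as JSON in quotes. jog_arm: Moves the arm, as the interface text tells. Its arguments: {"type":"object","properties":{"rows":{"type":"array","items":{"type":"array"}},"newtons":{"type":"number"}},"required":["rows"]}

```bash
mkdir -p pics
cat > h.py <<'E'
import numpy as np, cv2
from cell import arm
def grab(n):
    d=arm.get_image(n); return d
def save(d,f): cv2.imwrite('pics/'+f,d['img'][:,:,::-1])
def cloud(d):
    v,u=np.mgrid[:400,:640]; z=d['depth']
    P=np.stack([(u-d['cx'])/d['fx']*z,(v-d['cy'])/d['fy']*z,z],-1)
    R=cv2.Rodrigues(np.array(d['rvec'],float))[0]
    W=(P-np.array(d['tvec']).ravel())@R
    W[z==0]=np.nan
    return W
E
python3 - <<'E'
from h import *
for n in('scene','side'):
    d=grab(n); save(d,n+'0.png'); np.savez(n+'0.npz',**d)
s=arm.observe(); print(s['position'],s['ee_rot'],s['clock'])
E
```

```text
[ 6.24542978e-01 -8.04248474e-05  2.26016786e-01] [-2.22095063e+00 -2.22064118e+00  1.69599093e-03] 0.1
```

View pics/scene0.png

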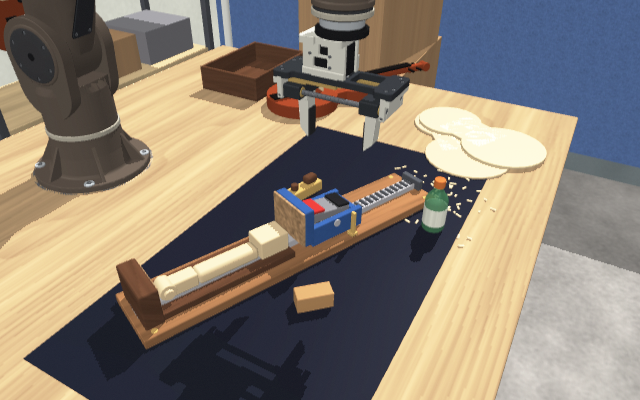

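View pics/side0.png

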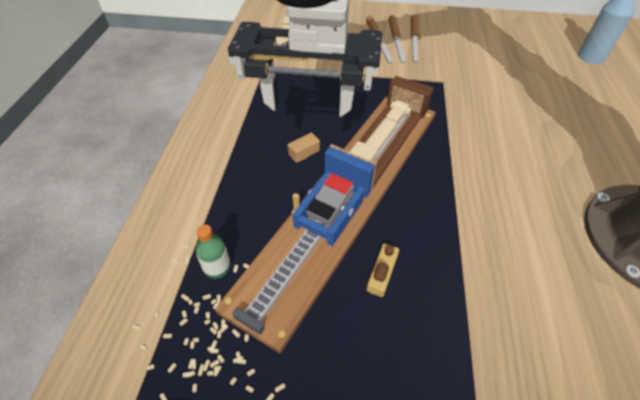

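The scene view shows the cork face at about (292,218), the red pad at (313,205), the marker at (353,223) and the neck heel at (268,240). The side view shows the red pad at (338,183), the marker at (296,202) and the jaw plate at (350,168).

Run:
```python
from h import *
C=[];H=[]
for n in('scene','side'):
    d=dict(np.load(n+'0.npz')); W=cloud(d); h=cv2.cvtColor(d['img'],cv2.COLOR_RGB2HSV)
    C.append(W.reshape(-1,3));H.append(h.reshape(-1,3))
for k,n in enumerate(('scene','side')):
    W,h=C[k],H[k].astype(int)
    with np.errstate(invalid='ignore'):
        ok=(W[:,0]>.3)&(W[:,0]<.9)&(abs(W[:,1])<.6)
        pl=ok&(W[:,2]>.012)&(W[:,2]<.022)&(h[:,0]<20)&(h[:,1]>80)
        P=W[pl][:,:2].astype(np.float32)
        # keep the biggest connected part in a 5 mm map
        g=np.zeros((300,300),np.uint8); ij=((P+[0,.75])/.005).astype(int); g[ij[:,0],ij[:,1]]=1
        g=cv2.morphologyEx(g,cv2.MORPH_CLOSE,np.ones((9,9)))
        m,l,st,_=cv2.connectedComponentsWithStats(g); b=1+np.argmax(st[1:,4])
        P=P[l[ij[:,0],ij[:,1]]==b]
        r=cv2.minAreaRect(P); print(n,'plank',r)
        c=np.array(r[0]); box=cv2.boxPoints(r)
        e=[box[1]-box[0],box[2]-box[1]]; a=max(e,key=np.linalg.norm); a/=np.linalg.norm(a)
        red=ok&((h[:,0]<6)|(h[:,0]>174))&(h[:,1]>190)&(h[:,2]>120)&(W[:,2]>.05)&(W[:,2]<.1)&(np.hypot(*(W[:,:2]-c).T)<.2)
        blue=ok&(h[:,0]>100)&(h[:,0]<125)&(h[:,1]>150)&(h[:,2]>70)&(W[:,2]>.035)&(W[:,2]<.12)&(np.hypot(*(W[:,:2]-c).T)<.25)
        R=np.median(W[red],0)
        if (R[:2]-c)@a<0 and 0: a=-a
        print(' axis',a,'red',red.sum(),R)
        if n=='scene': a=a if a[1]<0 else a
        def loc(p): q=p[:,:2]-c; return np.c_[q@np.array([a[1],-a[0]]),q@a,p[:,2]]
        for nm,mm in(('red',red),('blue',blue)): print(' ',nm,mm.sum(),np.percentile(loc(W[mm]),[2,50,98],axis=0).round(4).tolist())
        L=loc(W)
        near=ok&(abs(L[:,0])<.066)&(abs(L[:,1])<.32)
        mk=near&(abs(L[:,0])>.042)&(W[:,2]>.03)&(W[:,2]<.066)&(h[:,0]>14)&(h[:,0]<32)&(h[:,1]>90)
        ck=near&(W[:,2]>.07)&(W[:,2]<.103)&(h[:,0]<22)&(h[:,1]>50)&(abs(L[:,1])<.2)
        for nm,mm in(('marker?',mk),('cork?',ck)): print(' ',nm,mm.sum(),np.percentile(loc(W[mm]),[5,50,95],axis=0).round(4).tolist() if mm.sum() else '')
```

```text
scene plank ((0.5598235130310059, -0.025061696767807007), (0.62018883228302, 0.12325554341077805), 66.61962127685547)
 axis [0.39683357 0.91789055] red 21 [5.93642075e-01 4.08475155e-04 7.80662622e-02]
  red 21 [[-0.0043, 0.0287, 0.0741], [0.0204, 0.0364, 0.0781], [0.0227, 0.0457, 0.0804]]
  blue 1207 [[-0.038, -0.0094, 0.0364], [0.0386, 0.023, 0.0614], [0.0455, 0.1196, 0.108]]
  marker? 112 [[-0.0433, -0.0153, 0.0329], [0.0516, 0.0891, 0.0501], [0.0567, 0.0935, 0.0631]]
  cork? 617 [[-0.0385, -0.016, 0.0717], [0.0044, -0.0146, 0.0819], [0.0431, 0.0443, 0.1011]]
side plank ((0.5308491587638855, -0.014322638511657715), (0.61940997838974, 0.17866168916225433), 66.45027923583984)
 axis [0.3995447 0.9167137] red 0 [nan nan nan]
  return _methods._mean(a, axis=axis, dtype=dtype,
Traceback (most recent call last):
IndexError: index -1 is out of bounds for axis 0 with size 0
```

Request:
jog_arm --rows '[[[-2,0.4,0],[0,0,-8],0],[[-4,0.8,0],[0,0,-16],0],[[-5,1,0],[0,0,-23.4],0],[[-5,1,0],[0,0,-23.4],0],[[-5,1,0],[0,0,-23.4],0],[[-5,1,0],[0,0,-23.4],0]]'

```text
clock: 0.85
position: [0.5754, 0.0098, 0.2266]
ee_rot: [2.625, 1.726, -0.0]
force: [0.2, 0.2, -0.2]
width: 0.394
gripper_force: 0.0
```

```bash
cat >> h.py <<'E'
from scipy.spatial.transform import Rotation as Ro
c=np.array([.5598,-.0251]); a=np.array([.3968,.9179]); O=c-.02*a; ax=np.array([a[1],-a[0]])
def wrist():
    s=arm.observe(); d=arm.get_image('wrist')
    T=np.eye(4); T[:3,:3]=Ro.from_rotvec(s['ee_rot']).as_matrix(); T[:3,3]=s['position']
    M=T@np.array(d['mount']); d['M']=M
    v,u=np.mgrid[:400,:640]; z=d['depth']
    P=np.stack([(u-d['cx'])/d['fx']*z,(v-d['cy'])/d['fy']*z,z],-1)@M[:3,:3].T+M[:3,3]
    P[z==0]=np.nan
    return s,d,P
def jig(P): q=P[...,:2]-O; return np.stack([q@ax,q@a,P[...,2]],-1)
E
python3 - <<'E'
from h import *
s,d,P=wrist(); save(d,'w1.png'); np.savez('w1.npz',P=P,img=d['img']); print(s['position'],s['ee_rot'],s['width'],jig(np.array(s['position'])))
print(d['fx'],d['cx'],d['cy'],d['M'])
E
```

```text
[0.57540663 0.00979885 0.22656021] [ 2.62460254e+00  1.72644734e+00 -1.49162199e-04] 0.3936325128665012 [0.00047746 0.05822618 0.22656021]
309.20325452985816 315.0035877430024 201.81281825179155 [[ 9.18126981e-01 -3.82917229e-01 -1.02064893e-01  6.02346751e-01]
 [-3.96286319e-01 -8.87145841e-01 -2.36493995e-01  7.28224470e-02]
 [ 1.11797493e-05  2.57578438e-01 -9.66257392e-01  3.83972563e-01]
 [ 0.00000000e+00  0.00000000e+00  0.00000000e+00  1.00000000e+00]]
```

View pics/w1.png

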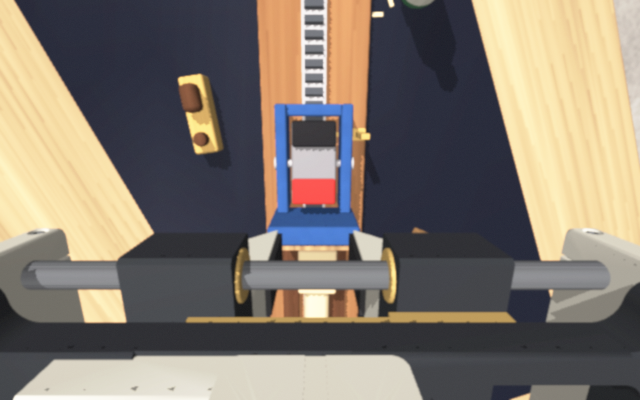

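The wrist view is aligned with the jig: red pad at (314,191), black pad at (314,133), marker at (361,134), plate top at (313,220). Fingers are still closing.

Run:
```python
from h import *
z=np.load('w1.npz'); J=jig(z['P']); h=cv2.cvtColor(z['img'],cv2.COLOR_RGB2HSV).astype(int)
v,u=np.mgrid[:400,:640]
red=((h[...,0]<8)|(h[...,0]>172))&(h[...,1]>190)&(abs(u-314)<30)&(abs(v-191)<20)
mk=(abs(u-360)<14)&(abs(v-134)<14)&(h[...,0]>16)&(h[...,0]<32)&(h[...,1]>100)
blue=(h[...,0]>100)&(h[...,0]<125)&(h[...,1]>150)&(abs(u-313)<50)&(v>95)&(v<245)
top=blue&(J[...,2]>.098)
for n,m in(('red',red),('marker',mk),('mk top',mk&(J[...,2]>.058)),('mk foot',mk&(J[...,2]<.03)),('blue',blue),('plate top',top)):
    print(n,m.sum(),np.percentile(J[m],[3,25,50,75,97],axis=0).round(4).tolist() if m.sum() else '')
pl=(J[...,2]>.01)&(J[...,2]<.024)&(h[...,0]<20)&(v<100)&(abs(u-314)<70)
for r in(20,60,90): q=J[r][pl[r]]; print(r,q[:,0].min(),q[:,0].max(),q[:,1].mean())
```

```text
red 0 
marker 205 [[0.0435, 0.1038, 0.0003], [0.0467, 0.1087, 0.023], [0.0491, 0.1117, 0.0242], [0.0529, 0.114, 0.0657], [0.0622, 0.1173, 0.0682]]
mk top 61 [[0.0465, 0.1087, 0.0592], [0.0482, 0.1097, 0.0663], [0.0503, 0.1108, 0.0672], [0.0531, 0.1127, 0.0676], [0.0554, 0.1136, 0.0687]]
mk foot 118 [[0.0434, 0.1037, -0.0003], [0.0458, 0.1051, 0.0225], [0.049, 0.1119, 0.0231], [0.0539, 0.1151, 0.0237], [0.0634, 0.1174, 0.0252]]
blue 5206 [[nan, nan, nan], [nan, nan, nan], [nan, nan, nan], [nan, nan, nan], [nan, nan, nan]]
plate top 1391 [[-0.0348, 0.0109, 0.0996], [-0.0177, 0.0159, 0.1035], [-0.0007, 0.0212, 0.1041], [0.0175, 0.0258, 0.1047], [0.033, 0.0279, 0.1056]]
20 -0.06074247272692575 0.058550565263693816 0.22868570714990588
60 -0.060228956653394075 0.05816132207638687 0.18950143290303953
90 -0.060541391635637445 0.058386251120856374 0.1585503091855307
```

Request:
jog_arm --rows '[[[-0.2,-0.4,-4],[0,0,0],0],[[-0.2,-0.4,-8],[0,0,0],0],[[-0.2,-0.4,-12],[0,0,0],0],[[-0.2,-0.4,-13.5],[0,0,0],0],[[-0.2,-0.4,-14.2],[0,0,0],0],[[-0.2,-0.4,-14.6],[0,0,0],0]]'

```text
clock: 1.65
position: [0.5739, 0.006, 0.0815]
ee_rot: [2.625, 1.724, 0.002]
force: [0.3, 0.3, 0.2]
width: 0.004
gripper_force: 0.0
```

Request:
jog_arm --rows '[[[0,0,-0.2],[0,0,0],0],[[0,0,-0.4],[0,0,0],0],[[0,0,-0.6],[0,0,0],0],[[0,0,-0.6],[0,0,0],0]]'

```text
clock: 2.15
position: [0.5734, 0.005, 0.0757]
ee_rot: [2.625, 1.723, 0.001]
force: [-2.3, -1.7, 3.8]
width: -0.0
gripper_force: 1.7
```

Request:
jog_arm --rows '[[[0,0,-0.2],[0,0,0],0],[[0,0,-0.4],[0,0,0],0],[[0,0,-0.6],[0,0,0],0],[[0,0,-0.8],[0,0,0],0],[[0,0,-0.8],[0,0,0],0]]'

```text
clock: 2.78
position: [0.5743, 0.0061, 0.0693]
ee_rot: [2.625, 1.724, 0.005]
force: [-6.3, -1.6, 23.6]
width: 0.002
gripper_force: 11.7
```

Request:
jog_arm --rows '[[[0,0,-0.1],[0,0,0],0],[[0,0,-0.1],[0,0,0],0]]'

```text
clock: 3.02
position: [0.5745, 0.0064, 0.069]
ee_rot: [2.625, 1.724, 0.006]
force: [-9.0, -0.7, 30.3]
width: 0.002
gripper_force: 15.1
```

Request:
jog_arm --rows '[[[0,0,1],[0,0,0],0],[[0,0,5],[0,0,0],0],[[-1,-2,9],[0,0,0],0],[[-3,-7,9],[0,0,0],0],[[-3,-7,9],[0,0,0],0],[[-3,-7,9],[0,0,0],0]]'

```text
clock: 3.78
position: [0.5432, -0.0637, 0.156]
ee_rot: [-2.626, -1.724, -0.001]
force: [0.3, 1.6, 0.2]
width: 0.005
gripper_force: 0.0
```

Run:
```python
from h import *
s,d,P=wrist(); save(d,'w2.png'); np.savez('w2.npz',P=P,img=d['img']); print(jig(np.array(s['position'])))
J=jig(P); h=cv2.cvtColor(d['img'],cv2.COLOR_RGB2HSV).astype(int)
with np.errstate(invalid='ignore'):
    near=abs(J[...,0])<.022
    red=((h[...,0]<8)|(h[...,0]>172))&(h[...,1]>170)&near&(J[...,1]>.02)&(J[...,1]<.1)
    blk=(h[...,2]<60)&near&(J[...,1]>.08)&(J[...,1]<.15)&(J[...,2]>.05)
    blue=(h[...,0]>100)&(h[...,0]<125)&(h[...,1]>150)&(J[...,2]>.1)&(J[...,2]<.108)
    mk=(abs(J[...,0]-.052)<.01)&(abs(J[...,1]-.111)<.015)&(J[...,2]>.064)&(J[...,2]<.072)
for n,m in(('red',red),('blk',blk),('plate',blue),('mk',mk)):
    print(n,m.sum(),np.percentile(J[m],[3,25,50,75,97],axis=0).round(4).tolist() if m.sum() else '')
```

```text
[ 6.29915439e-05 -2.20456099e-02  1.55981414e-01]
red 1876 [[-0.0207, 0.0454, 0.0662], [-0.0114, 0.0513, 0.0678], [-0.0008, 0.0571, 0.0687], [0.0097, 0.0634, 0.0697], [0.0187, 0.0684, 0.071]]
blk 2326 [[-0.0207, 0.1026, 0.0749], [-0.0115, 0.1076, 0.0764], [-0.0007, 0.1131, 0.0773], [0.0095, 0.1186, 0.0782], [0.0188, 0.1235, 0.0794]]
plate 3713 [[-0.0423, 0.0171, 0.1022], [-0.0231, 0.0214, 0.1037], [-0.0014, 0.0261, 0.1042], [0.0203, 0.0307, 0.1047], [0.0397, 0.0346, 0.1056]]
mk 128 [[0.0466, 0.1075, 0.0642], [0.0483, 0.1085, 0.0665], [0.0508, 0.1102, 0.0671], [0.0528, 0.1117, 0.0677], [0.0552, 0.1133, 0.0688]]
```

View pics/w2.png

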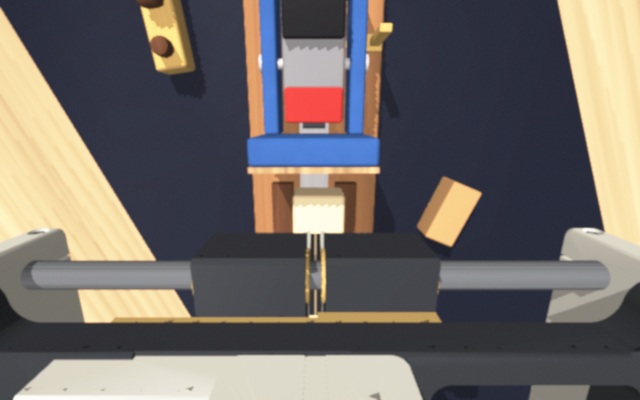

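The pad is down: red is at 69 mm, black at 77 mm, and the jaw has drifted about 6 mm back. In the image the cork edge is at row 170, the marker top is at (383,32) and the neck heel is at (318,207). Next I descend in front of the cork and push.

Request:
jog_arm --rows '[[[0,0,-3],[0,0,0],0],[[0,0,-6],[0,0,0],0],[[0,0,-7.4],[0,0,0],0],[[0,0,-7.7],[0,0,0],0],[[0.4,0.92,-7.7],[0,0,0],0],[[0.8,1.83,-7.7],[0,0,0],0],[[1.0,2.3,-7.7],[0,0,0],0],[[1.2,2.75,-7.7],[0,0,0],0]]'

```text
clock: 4.82
position: [0.5553, -0.037, 0.0793]
ee_rot: [2.625, 1.724, 0.0]
force: [-1.8, -4.3, 2.5]
width: 0.007
gripper_force: 2.1
```

Request:
jog_arm --rows '[[[0.28,0.64,0],[0,0,0],0],[[0.6,1.38,0],[0,0,0],0],[[0.91,2.11,0],[0,0,0],0],[[1.19,2.75,0],[0,0,0],0],[[1.19,2.75,0],[0,0,0],0]]'

```text
clock: 5.45
position: [0.5671, -0.0074, 0.0786]
ee_rot: [-2.624, -1.726, -0.001]
force: [0.8, 0.5, 0.4]
width: 0.006
gripper_force: 0.0
```

Request:
jog_arm --rows '[[[0.28,0.64,0],[0,0,0],0],[[0.6,1.38,0],[0,0,0],0],[[0.91,2.11,0],[0,0,0],0],[[1.23,2.84,0],[0,0,0],0],[[1.51,3.49,0],[0,0,0],0],[[1.67,3.85,0],[0,0,0],0],[[1.67,3.85,0],[0,0,0],0]]'

```text
clock: 6.32
position: [0.5842, 0.0304, 0.0788]
ee_rot: [-2.625, -1.726, -0.002]
force: [-0.0, -0.4, -0.3]
width: 0.004
gripper_force: 0.1
```

```bash
cat > m.py <<'E'
from h import *
import sys
s,d,P=wrist(); save(d,sys.argv[1]+'.png'); print(s['position'],jig(np.array(s['position'])),s['clock'],s['force'])
J=jig(P); h=cv2.cvtColor(d['img'],cv2.COLOR_RGB2HSV).astype(int)
with np.errstate(invalid='ignore'):
    near=abs(J[...,0])<.022
    red=((h[...,0]<8)|(h[...,0]>172))&(h[...,1]>170)&near&(J[...,2]>.05)&(J[...,2]<.09)
    top=(J[...,2]>.1)&(J[...,2]<.108)&(abs(J[...,0])<.043)&(J[...,1]>0)
    bl=top&(h[...,0]>100)&(h[...,0]<125)&(h[...,1]>150); ck=top&(h[...,0]<25)&(h[...,1]>50)
    mk=(abs(J[...,0]-.052)<.01)&(abs(J[...,1]-.111)<.015)&(J[...,2]>.064)&(J[...,2]<.072)
for n,m in(('red',red),('plate',bl),('cork',ck),('mk',mk)):
    print(n,m.sum(),np.percentile(J[m],[3,50,97],axis=0).round(4).tolist() if m.sum() else '')
E
python3 m.py w3
python3 - <<'E'
from h import *
d=grab('scene'); save(d,'s3.png'); W=jig(cloud(d)); h=cv2.cvtColor(d['img'],cv2.COLOR_RGB2HSV).astype(int)
with np.errstate(invalid='ignore'):
    ck=(W[...,2]>.072)&(W[...,2]<.1)&(abs(W[...,0])<.042)&(abs(W[...,0])>.025)&(W[...,1]>.03)&(W[...,1]<.16)&(h[...,0]<22)&(h[...,1]>50)
    mk=(abs(W[...,0]-.052)<.008)&(abs(W[...,1]-.111)<.015)&(W[...,2]>.03)&(W[...,2]<.066)&(h[...,0]>14)&(h[...,0]<32)
for m in(ck,mk): print(m.sum(),np.percentile(W[m],[5,50,95],axis=0).round(4).tolist() if m.sum() else '')
E
```

```text
[0.58420159 0.03042788 0.07878962] [0.00036476 0.08065141 0.07878962] 6.325 [-0.00731696 -0.36049069 -0.25489445]
red 3640 [[-0.0207, 0.126, 0.0664], [-0.0009, 0.138, 0.0688], [0.0187, 0.1489, 0.0709]]
plate 6698 [[-0.0404, 0.1004, 0.1014], [-0.0003, 0.1082, 0.1042], [0.0396, 0.1151, 0.1054]]
cork 175 [[-0.0031, 0.0896, 0.1005], [0.0006, 0.093, 0.1033], [0.0038, 0.0955, 0.1053]]
mk 153 [[0.0465, 0.1082, 0.0654], [0.0512, 0.1116, 0.0671], [0.0548, 0.1138, 0.0683]]
79 [[0.0266, 0.0914, 0.0732], [0.0347, 0.0928, 0.085], [0.0415, 0.094, 0.0975]]
80 [[0.0485, 0.108, 0.0325], [0.0544, 0.11, 0.049], [0.057, 0.1143, 0.0645]]
```

Request:
jog_arm --rows '[[[0.14,0.32,0],[0,0,0],0],[[0.28,0.64,0],[0,0,0],0],[[0.4,0.92,0],[0,0,0],0],[[0.5,1.16,0],[0,0,0],0],[[0.58,1.34,0],[0,0,0],0],[[0.63,1.46,0],[0,0,0],0],[[0.63,1.46,0],[0,0,0],0]]'

```text
clock: 7.3
position: [0.5899, 0.0443, 0.0786]
ee_rot: [-2.626, -1.725, -0.0]
force: [0.1, -2.8, -0.5]
width: 0.008
gripper_force: 1.4
```

```bash
python3 m.py w4
python3 - <<'E'
from h import *
d=grab('scene'); i=d['img'][140:270,250:430,::-1]; cv2.imwrite('pics/s4.png',cv2.resize(i,None,fx=4,fy=4,interpolation=cv2.INTER_CUBIC)); W=jig(cloud(d)); h=cv2.cvtColor(d['img'],cv2.COLOR_RGB2HSV).astype(int)
with np.errstate(invalid='ignore'):
    ck=(W[...,2]>.072)&(W[...,2]<.1)&(abs(W[...,0])<.042)&(abs(W[...,0])>.025)&(W[...,1]>.03)&(W[...,1]<.16)&(h[...,0]<22)&(h[...,1]>50)
print(ck.sum(),np.percentile(W[ck],[5,50,95],axis=0).round(4).tolist())
E
```

```text
[0.58993415 0.04432053 0.07864051] [0.00011407 0.09567815 0.07864051] 7.3 [ 0.05730472 -2.82766621 -0.45723913]
red 3653 [[-0.0207, 0.141, 0.0665], [-0.0011, 0.1531, 0.0689], [0.0188, 0.1639, 0.0709]]
plate 6670 [[-0.0405, 0.1155, 0.1015], [-0.0005, 0.1233, 0.1042], [0.0396, 0.1302, 0.1055]]
cork 175 [[-0.0033, 0.1045, 0.1013], [0.0003, 0.1082, 0.1033], [0.0036, 0.1105, 0.1052]]
mk 0 
76 [[0.0263, 0.1065, 0.0737], [0.0337, 0.1077, 0.0857], [0.0413, 0.1091, 0.0986]]
```

View pics/s4.png

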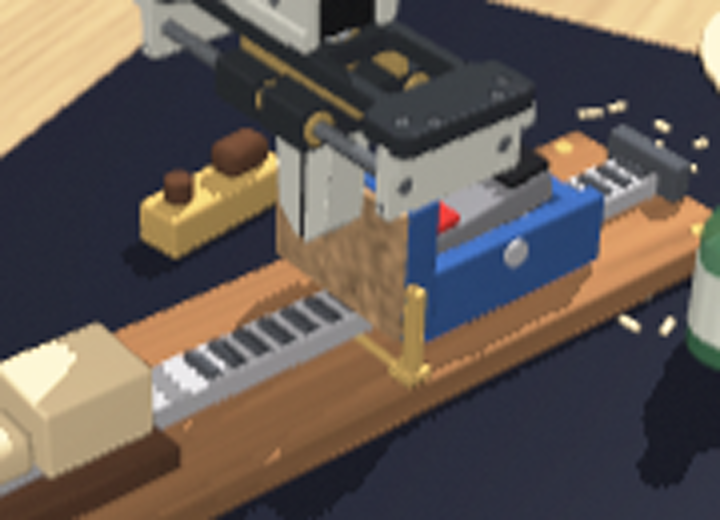

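View pics/w4.png

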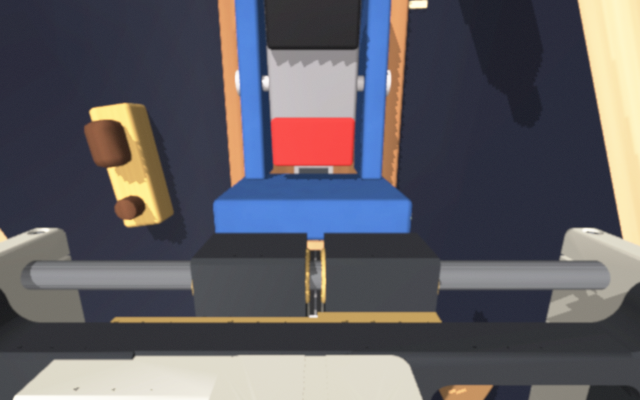

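The scene crop shows the cork face just short of the marker (post at (413,330), cork edge at (405,330)). The wrist view confirms the red pad is still low. About 3.5 mm remains.

Request:
jog_arm --rows '[[[0.05,0.11,0],[0,0,0],0],[[0.1,0.22,0],[0,0,0],0],[[0.14,0.32,0],[0,0,0],0],[[0.14,0.32,0],[0,0,0],0],[[0.14,0.32,0],[0,0,0],0]]'

```text
clock: 8.02
position: [0.5911, 0.0475, 0.0786]
ee_rot: [-2.625, -1.725, 0.0]
force: [-0.3, -2.7, -0.7]
width: 0.004
gripper_force: 1.4
```

Request:
jog_arm --rows '[[[-0.4,-0.92,0],[0,0,0],0],[[-1.2,-2.75,0],[0,0,0],0],[[-2,-4.6,3],[0,0,0],0],[[-3.2,-7.3,8],[0,0,0],0],[[-3.2,-7.3,8],[0,0,0],0],[[-3.2,-7.3,8],[0,0,0],0]]'

```text
clock: 8.78
position: [0.5589, -0.0262, 0.1587]
ee_rot: [-2.626, -1.723, -0.001]
force: [0.1, 0.5, -0.6]
width: 0.005
gripper_force: 0.0
```

```bash
python3 m.py w5
python3 - <<'E'
from h import *
d=grab('scene'); i=d['img'][140:270,250:430,::-1]; cv2.imwrite('pics/s5.png',cv2.resize(i,None,fx=4,fy=4,interpolation=cv2.INTER_CUBIC)); W=jig(cloud(d)); h=cv2.cvtColor(d['img'],cv2.COLOR_RGB2HSV).astype(int)
with np.errstate(invalid='ignore'):
    ck=(W[...,2]>.072)&(W[...,2]<.1)&(abs(W[...,0])<.042)&(W[...,1]>.03)&(W[...,1]<.16)&(h[...,0]<22)&(h[...,1]>50)
    mk=(abs(W[...,0]-.052)<.008)&(abs(W[...,1]-.111)<.015)&(W[...,2]>.03)&(W[...,2]<.066)&(h[...,0]>14)&(h[...,0]<32)&(h[...,1]>90)
for m in(ck,mk): print(m.sum(),np.percentile(W[m],[5,50,95],axis=0).round(4).tolist())
E
```

```text
[ 0.55886846 -0.02620334  0.15865507] [-0.00041725  0.01861743  0.15865507] 8.775 [ 0.07814313  0.46206038 -0.64160866]
red 2324 [[-0.0206, 0.1435, 0.0658], [-0.0011, 0.1551, 0.0687], [0.0187, 0.1664, 0.071]]
plate 4161 [[-0.0403, 0.1152, 0.1028], [0.0002, 0.1235, 0.1043], [0.0398, 0.132, 0.1056]]
cork 954 [[-0.0404, 0.1098, 0.1017], [-0.0005, 0.1117, 0.1034], [0.0402, 0.1136, 0.1046]]
mk 89 [[0.0451, 0.108, 0.0655], [0.0512, 0.1101, 0.0673], [0.055, 0.113, 0.0693]]
363 [[-0.0375, 0.1097, 0.0736], [0.0011, 0.1111, 0.086], [0.0371, 0.1126, 0.0987]]
87 [[0.0476, 0.1078, 0.0313], [0.0538, 0.1095, 0.0485], [0.0566, 0.1139, 0.0647]]
```

View pics/w5.png

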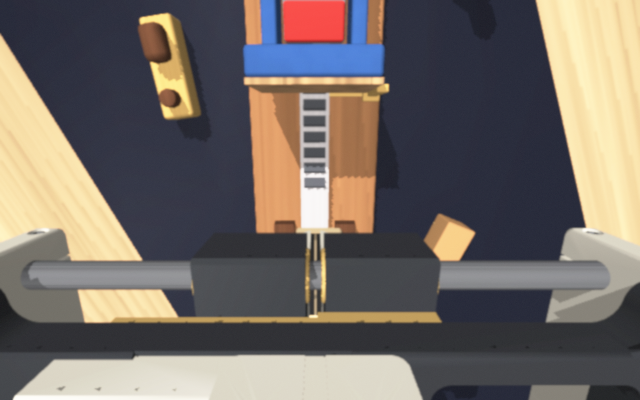

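The cork edge and the marker (387,88) are level to about 1 mm, and the red pad is still down. The arm is clear of everything, so I'm handing in.

```bash
python3 -c "from cell import arm; print(arm.sign_off())"
```

```text
the job is handed in; nothing more can be done
None
```

The job is handed in: the red pad is pressed to its stop, the cork face is level with the brass marker to about 1 mm by the camera measurements, and the arm is clear. It took about 9 s of robot time.

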